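# Slide the melting pot under the sensor bridge and up against its stop

## Task

The lidded steel melting pot is full: slide it along the hotplate, under the yellow bridge, into the orange ring on the other side, and ease it gently up to the brass stop there until it rests snug against it, middle to middle, with its two handles in line with the long side of the hotplate. Never lift or tip the pot, keep the robot off the bridge (the gripper does not fit under it), let go at the end, and leave everything else where it is.

Things in the scene. Friction and masses are not known exactly. Their poses are not given: they have to be found in the camera images.
- pot: Loose round steel pot, flat lid fixed on, 0.55-0.9 kg: diameter 110 mm (lid 116), 67 mm high. Origin: centre of its underside; z up. Two black stub handles stick out level along its own +y and -y: 18 mm wide, 16 mm high, from 58 to 120 mm from the pot's axis, centre line 42 mm above the underside. A few newtons slide it.
- handle_a (a point): Grip point of the pot's +y handle: 97 mm from the pot's axis, on the handle's centre line, 42 mm above the pot's underside. Same axes as the pot. Pinch the handle across its 18 mm width from above.
- handle_b (a point): Grip point of the pot's -y handle, 97 mm from the pot's axis on the other side, else as handle_a.
- hotplate: Fixed grey hotplate, dark steel top, two dials in front: 260 mm (its x) by 460 mm (its y, the long side), level top 50 mm above the table. Origin: centre of its underside, at table height, z up. Two heating places with thin grey circles near its y = -135 and +135 mm, x = 0; the pot stands at one, the orange ring marks the other; which is which changes.
- bridge: Fixed yellow bar over the hotplate's middle, between the two places. Origin: on the hotplate's top at its middle, axes as the hotplate. Bar: 240 mm along x, 50 mm wide in y, underside 90 and top 108 mm above the hotplate. Posts at x = -108 and +108 mm leave an opening 198 mm wide. With the pot midway under it, both handles' grip points are clear of it.
- target_ring: Orange flat painted ring on the hotplate, 128 mm inner, 148 mm outer diameter, not felt by the pot, with a fixed brass stop bar: 60 mm along y, 26 mm high, its flat face at x = +55 mm from the ring's centre, facing the ring (the pot touches it when its centre is at x = 0). Origin: ring's centre on the hotplate's top, 50 mm above the table; axes as the hotplate.
- puck: Bystander: loose copper puck, 36 mm diameter, 16 mm high, standing near the hotplate's rear edge. Origin: centre of its underside.
- enclosure: Bystander: loose aluminium instrument box 80 x 130 x 47 mm on the table beyond the hotplate. Origin: centre of its underside.
- driver: Bystander: loose red screwdriver lying on the table beyond the hotplate.
- spool: Bystander: loose blue wire spool, 60 mm diameter, 44 mm high, standing on the table to the right. Origin: centre of its underside.
- flask: Bystander: loose white bottle, 60 mm diameter, 130 mm high, on the table to the left. Origin: centre of its underside.
- canister: Bystander: loose steel canister, 100 mm diameter, 170 mm high, on the table to the right. Origin: centre of its underside.
- parts_bin: Bystander: loose yellow open bin 110 x 150 x 60 mm on the table far to the left. Origin: centre of its underside.
Not all that is in view belongs to the job. What is shaped like the pot but purple or turquoise is not meant.

How it is judged:
By the outcome, as a careful person would: the job done as asked, in the order asked, and still so for the second after the job is handed in, with the robot touching nothing.
It also fails if it takes over 54 s, if anything falls off the work surface, if the arm or the gripper's body presses on something with over 40 N, if the wrist force passes 120 N, or if a joint passes its speed limit or range.

## Robot

A 6-joint arm with a two-finger parallel gripper is mounted at the origin on the work surface. World frame = base frame: x ahead of the robot, y to its left, z up, the work surface at z = 0. Lengths are in mm, angles in rad, forces in N, time in s.
With the tool pointing down it reaches from about 425 to 925 mm from the base axis. Payload 12.5 kg.
Tool frame: the origin (TCP) lies midway between the tips of the shut fingers; the grasp point (between the pads) lies 19 mm behind it; z points along the fingers, y is the line along which they close (so a half turn about z gives the same grasp; the last joint's range is limited). The gripper opens to 85 mm and grips with 20 to 120 N. Pads are 22 mm wide; open, the fingers measure 114 mm over their backs; the gripper's body (76 mm by 85 mm) begins 54 mm behind the grasp point. The pads swing forward as they close: fully open they stand 13 mm farther back than shut.
Start: joints at [1.043, 0.491, 1.559, -0, 1.092, -0.106], TCP at [255.862, 570.245, 231.327] pointing down, gripper open.
Joint ranges: [-3.1, 3.1], [-0.84, 2.19], [0.05, 2.79], [-1.13, 4.28], [0.06, 2.93], [-2.69, 2.69]. Speed limits (rad/s): [2.22, 2.22, 2.79, 3.14, 3.14, 3.14].

## Interface

Orientations are given as a rotation vector (axis times angle).
In Python, from plant import * gives the robot as it stands.
- The arm moves only by the tool step_arm, never from a script. Its argument "steps" is a list of rows, each an object with "slide": the shift along the tool's x, y, z in cm, a list of three; "rotation": the turn, a rotation vector about the tool's x, y, z in rad, a list of three; "gripper": the finger opening in cm, from 0 to 8.54. A call has 1 to 12 rows; each row is the pose to reach, as a shift and turn from the pose commanded when the call began, along the tool's axes at that moment; what a row does not reach only later rows make up. A row lasts 1/10 s, in which the tool goes at most 50 mm and 8.59 degrees, less where a joint would pass 70% of its speed; a pose out of reach is approached as far as the arm can. A call with a gripper value outside its range is refused whole. The fingers move at their own pace and stop on an object; the grip force is fixed at half the most. Time passes only in rows, so rows that repeat a pose let the fingers close. It gives the time, the measured TCP pose, the force, the opening and the grip force at its end, in the units of the state.
- get_obs(): the state, without advancing time (a new reading comes with each control period).
- grab_frame(name): name is "scene" or "top"; returns a dict with "pixels" (384x512x3 uint8, red, green, blue), "fx", "fy", "cx", "cy" (pixels), "dist_coeffs" ([k1, k2, p1, p2, k3] as OpenCV has them; the pictures are not rectified), "position" and "orientation" of the camera in the world. Camera axes: x right, y down, z forward; pixel columns grow to the right and rows downward; lengths in mm; the calibration is good to about 2 mm. A picture is of the moment at which its call begins. There is no depth.
- close_job(): hands the job in; it is judged then, once.
The state is a dict: "clock": time; "qpos": joint angles; "joint_vel": joint speeds; "joint_torque": joint torques, N m; "position": TCP position; "ee_rot": TCP orientation; "wrist_force": force on the tool from outside, world axes, zero at the start; "wrist_torque": the same for the moment, N m; "finger_gap": finger opening in mm; "grasp_force": force on a finger pad.
Only numpy, scipy, OpenCV 4.12 (cv2) and the standard library are available. Lean on these libraries where they do the work, as an engineer would, in place of code of your own. Each camera call takes 0.05 s, during which the arm holds its last target. There are 200 camera calls.

## Working session

There is one attempt and no reset: what is moved stays moved. The work goes in short steps, Python scripts to look and compute and a tool call to move; the robot and the scene stay as the last step left them, time stands still between calls to the robot, and variables do not carry over. Pictures are saved under pics/ and viewed, at most 10 in all, crops included, and the job is handed in when it is done.

Besides the shell and the picture viewer there is one more tool, called after ">>>" as a command line: name --argument value ..., lists and objects as JSON in quotes. step_arm: Moves the arm, as the interface text tells. Its arguments: {"type":"object","properties":{"steps":{"type":"array","items":{"type":"object","properties":{"slide":{"type":"array","items":{"type":"number"}},"rotation":{"type":"array","items":{"type":"number"}},"gripper":{"type":"number"}}}}},"required":["steps"]}

```bash
mkdir -p pics; cat > h.py <<'E'
from plant import *
import numpy as np, cv2
from scipy.spatial.transform import Rotation as R
def rot(o):
    o=np.array(o,float)
    return o if o.shape==(3,3) else R.from_rotvec(o).as_matrix()
def grab(n,fn=None):
    f=grab_frame(n)
    if fn: cv2.imwrite('pics/'+fn,f['pixels'][:,:,::-1])
    return f
def ray(f,uv):
    K=np.array([[f['fx'],0,f['cx']],[0,f['fy'],f['cy']],[0,0,1]])
    p=cv2.undistortPoints(np.array(uv,float).reshape(-1,1,2),K,np.array(f['dist_coeffs'],float)).reshape(-1,2)
    d=np.c_[p,np.ones(len(p))]@rot(f['orientation']).T
    return np.array(f['position'],float),d
def onz(f,uv,z):
    o,d=ray(f,uv); return o+d*((z-o[2])/d[:,2])[:,None]
def proj(f,P):
    K=np.array([[f['fx'],0,f['cx']],[0,f['fy'],f['cy']],[0,0,1]])
    M=rot(f['orientation']).T
    return cv2.projectPoints(np.array(P,float).reshape(-1,1,3),cv2.Rodrigues(M)[0],-M@np.array(f['position'],float),K,np.array(f['dist_coeffs'],float))[0].reshape(-1,2)
E
python3 - <<'E'
from h import *
for n in('scene','top'):
    f=grab(n,n+'0.png'); print(n,f['position'],f['orientation'],f['fx'])
print(get_obs())
E
```

```text
scene [1416.94067469  233.03464282  886.34336823] [-1.59686755 -1.88044193  0.87451639] 417.3387783179728
top [ 332.44440749   51.98805568 1268.48920952] [-2.12609457  2.17032144 -0.15232491] 358.66916565284316
{'clock': 0.1, 'qpos': array([ 1.04336055e+00,  4.91460122e-01,  1.55937129e+00,  1.27355408e-05,
        1.09171331e+00, -1.05590320e-01]), 'joint_vel': array([ 0.00019998, -0.00243547, -0.00086745,  0.00091573, -0.00195944,
       -0.00053614]), 'joint_torque': array([ 3.69465997e-03, -6.19444299e+01, -2.62023658e+01, -1.18797639e-04,
        2.92968100e-03,  4.14886881e-05]), 'position': array([255.77571133, 570.05332698, 230.81643987]), 'ee_rot': array([-6.57675628e-01, -3.07166663e+00,  1.41554862e-03]), 'wrist_force': array([-0.21739628, -0.60884233, -0.29469266]), 'wrist_torque': array([ 0.0398575 , -0.00728172, -0.00204933]), 'grasp_force': 0.0, 'finger_gap': 85.21566166904049}
```

View pics/scene0.png

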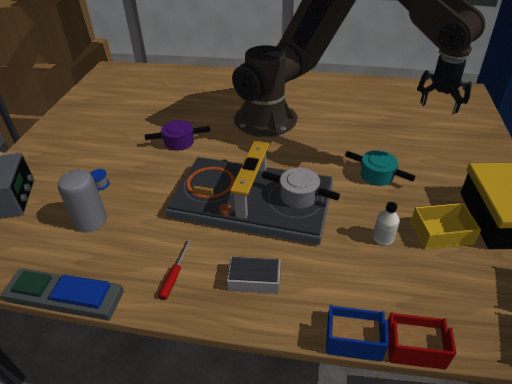

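View pics/top0.png

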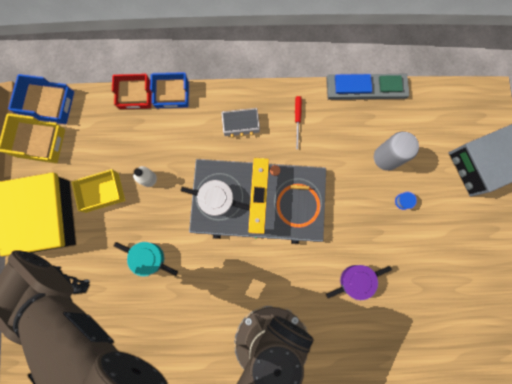

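The pot (top image 214,198) is on the +y place and the ring (298,205) is on the -y side. The bridge is at (258,195) and the puck near (275,170). I'll enlarge to find the stop and the handles.

```bash
python3 - <<'E'
from h import *
t=grab('top');s=grab('scene')
np.save('t.npy',t,allow_pickle=True);np.save('s.npy',s,allow_pickle=True)
a=cv2.resize(t['pixels'][145:255,170:340],None,fx=4.4,fy=4.4,interpolation=cv2.INTER_CUBIC)
cv2.imwrite('pics/tc.png',a[:,:,::-1])
a=cv2.resize(s['pixels'][130:250,160:345],None,fx=4.2,fy=4.2,interpolation=cv2.INTER_CUBIC)
cv2.imwrite('pics/sc.png',a[:,:,::-1])
h=cv2.cvtColor(t['pixels'],cv2.COLOR_RGB2HSV)
def mask(lo,hi,box=(185,335,150,250)):
    m=cv2.inRange(h,lo,hi); z=np.zeros_like(m); x0,x1,y0,y1=box; z[y0:y1,x0:x1]=m[y0:y1,x0:x1]; return z
def big(m):
    c=max(cv2.findContours(m,cv2.RETR_EXTERNAL,cv2.CHAIN_APPROX_NONE)[0],key=cv2.contourArea); return c.reshape(-1,2)
# ring
c=big(mask((3,150,120),(14,255,255),(270,330,178,235)))
p=onz(t,c,50)[:,:2]; print('ring',cv2.minEnclosingCircle(p.astype(np.float32)),cv2.fitEllipse(p.astype(np.float32)),len(c))
# bridge
c=big(mask((20,120,100),(32,255,255),(240,275,150,240)))
p=onz(t,c,158)[:,:2]; print('bridge',cv2.minAreaRect(p.astype(np.float32)))
# lid
m=mask((0,0,120),(179,60,255),(190,250,170,225)); c=big(m)
p=onz(t,c,117)[:,:2]; print('lid',cv2.minEnclosingCircle(p.astype(np.float32)),cv2.fitEllipse(p.astype(np.float32)))
# hotplate
m=mask((0,0,0),(179,90,110),(180,340,150,245)); c=cv2.convexHull(big(cv2.morphologyEx(m,cv2.MORPH_CLOSE,np.ones((9,9)))))
p=onz(t,c,50).astype(np.float32)[:,:2]; print('plate',cv2.minAreaRect(p))
E
```

```text
ring ((467.1237487792969, -101.73725128173828), 74.28595733642578) ((467.390380859375, -101.51087188720703), (139.075927734375, 140.03953552246094), 89.78787994384766) 195
bridge ((490.0331115722656, 35.42857360839844), (52.63368606567383, 239.28407287597656), 84.76478576660156)
lid ((488.72210693359375, 173.40142822265625), 75.70512390136719) ((488.00958251953125, 178.20982360839844), (116.28229522705078, 134.2595672607422), 108.22760009765625)Traceback (most recent call last):
  File "<stdin>", line 24, in <module>
cv2.error: OpenCV(4.12.0) /io/opencv/modules/imgproc/src/convhull.cpp:143: error: (-215:Assertion failed) total >= 0 && (depth == CV_32F || depth == CV_32S) in function 'convexHull'
```

View pics/tc.png

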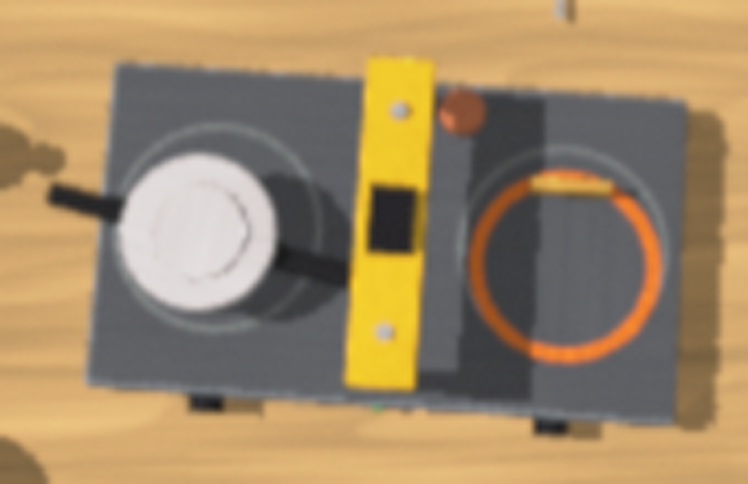

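View pics/sc.png

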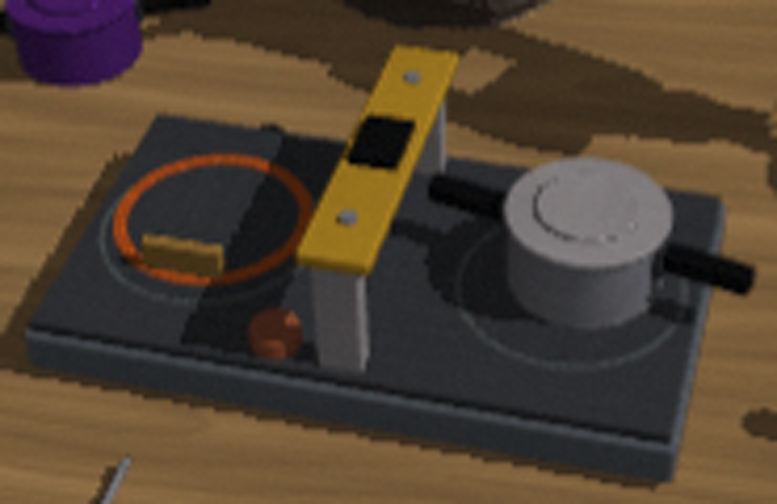

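The crops show the stop bar on the ring's far (+x) side (top crop 572,185). The pot's handles are yawed: outer tip at (52,193), inner tip at (350,272) by the bridge. The puck is at (462,112). Next I'll refine the positions.

```bash
python3 - <<'E'
from h import *
t=np.load('t.npy',allow_pickle=True).item();s=np.load('s.npy',allow_pickle=True).item()
def hsv(f): return cv2.cvtColor(f['pixels'],cv2.COLOR_RGB2HSV)
def mask(f,lo,hi,box):
    m=cv2.inRange(hsv(f),lo,hi); z=np.zeros_like(m); x0,x1,y0,y1=box; z[y0:y1,x0:x1]=m[y0:y1,x0:x1]; return z
def big(m):
    return max(cv2.findContours(m,cv2.RETR_EXTERNAL,cv2.CHAIN_APPROX_NONE)[0],key=cv2.contourArea).reshape(-1,2)
# lid
m=mask(t,(0,0,165),(179,40,255),(192,240,175,220)); c=big(m)
p=onz(t,c,117)[:,:2].astype(np.float32); print('lid top',cv2.minEnclosingCircle(p),cv2.fitEllipse(p))
m=mask(s,(0,0,120),(179,40,255),(275,325,165,202)); c=big(m)
p=onz(s,c,117)[:,:2].astype(np.float32); print('lid scene',cv2.minEnclosingCircle(p),cv2.fitEllipse(p))
# outer handle
for f,b in((t,(178,199,183,197)),(s,(316,342,185,202)),(s,(258,282,168,185))):
    m=mask(f,(0,0,0),(179,255,45),b); c=np.argwhere(m)[:,::-1]
    p=onz(f,c,98)[:,:2]; d=np.linalg.svd(p-p.mean(0))[2][0]; print('handle',len(c),p.mean(0),np.degrees(np.arctan2(d[1],d[0])),p[:,1].min(),p[:,1].max())
# bridge edges
m=mask(t,(20,120,100),(32,255,255),(240,275,150,240)); c=big(m); p=onz(t,c,158)[:,:2]
ctr=p.mean(0)
for lo in(1,-1):
    q=p[(abs(p[:,0]-490)<95)&(lo*(p[:,1]-35-0.08*(p[:,0]-490)*0)>8)].astype(np.float32)
    l=cv2.fitLine(q,cv2.DIST_HUBER,0,.01,.01).ravel(); print('bridge edge',np.degrees(np.arctan2(l[1],l[0])),l[2:])
# plate far edge via gradient along columns, bottoms too
g=cv2.cvtColor(t['pixels'],cv2.COLOR_RGB2GRAY).astype(float)
u=np.r_[200:245,282:320]
v=[150+0+np.argmin(np.diff(g[150:180,i]))+.5 for i in u]
q=onz(t,np.c_[u,v],50)[:,:2].astype(np.float32); l=cv2.fitLine(q,cv2.DIST_HUBER,0,.01,.01).ravel(); print('far edge',np.degrees(np.arctan2(l[1],l[0])),l[2:])
# brass
for f,b in((t,(288,312,182,192)),(s,(190,215,184,198))):
    m=mask(f,(14,100,90),(30,255,255),b);c=big(m);print('brass',len(c),cv2.minAreaRect(onz(f,c,76)[:,:2].astype(np.float32)))
# ring, both views, outer + inner via hull
for f,b in((t,(270,330,178,235)),(s,(180,240,160,202))):
    m=mask(f,(3,150,90),(14,255,255),b); c=np.argwhere(m)[:,::-1]
    p=onz(f,c,50)[:,:2]; A=np.c_[2*p,np.ones(len(p))]; x=np.linalg.lstsq(A,(p**2).sum(1),rcond=None)[0]; print('ring',x[:2],np.sqrt(x[2]+x[:2]@x[:2]))
E
```

```text
lid top ((491.1921081542969, 177.10400390625), 57.41658401489258) ((490.9382019042969, 176.9999237060547), (110.80767059326172, 112.29373931884766), 66.50504302978516)
lid scene ((498.114990234375, 179.89205932617188), 56.48308563232422) ((497.5846862792969, 180.29324340820312), (106.23596954345703, 108.68485260009766), 130.43150329589844)
handle 32 [516.1078259  259.65960838] -104.50140579835293 239.53465087678418 282.7321007341998
handle 192 [524.3539038  257.94587785] -106.73233334267499 229.0328137928335 291.95099491994233
handle 216 [479.00704734  91.9509862 ] 43.486801926853545 59.53356060633905 124.19310183793846
bridge edge -5.2353983 [490.5191    59.275528]
bridge edge -5.359385 [488.52316   10.789862]
far edge 84.98414 [617.7344    32.995255]
brass 42 ((526.2434692382812, -104.28275299072266), (61.35304641723633, 15.111371040344238), 84.69329833984375)
brass 44 ((528.9639282226562, -98.88232421875), (65.22064971923828, 19.372928619384766), 74.61932373046875)
ring [ 467.63535933 -101.47026403] 69.40749758040482
ring [466.10990023 -99.19995364] 69.46292518816189
```

>>> step_arm --steps '[{"slide": [-3.3,-1.5,0],"rotation": [0,0,0.14],"gripper": 8.5},{"slide": [-6.6,-3,0],"rotation": [0,0,0.28],"gripper": 8.5},{"slide": [-9.9,-4.5,0],"rotation": [0,0,0.42],"gripper": 8.5},{"slide": [-13.2,-6,0],"rotation": [0,0,0.56],"gripper": 8.5},{"slide": [-16.5,-7.5,0],"rotation": [0,0,0.7],"gripper": 8.5},{"slide": [-19.8,-9,0],"rotation": [0,0,0.84],"gripper": 8.5},{"slide": [-23.1,-10.5,0],"rotation": [0,0,0.98],"gripper": 8.5},{"slide": [-26.4,-12,0],"rotation": [0,0,1.12],"gripper": 8.5},{"slide": [-29.7,-13.5,0],"rotation": [0,0,1.26],"gripper": 8.5},{"slide": [-33,-15,0],"rotation": [0,0,1.4],"gripper": 8.5},{"slide": [-36.2,-16.5,0],"rotation": [0,0,1.426],"gripper": 8.5},{"slide": [-36.2,-16.5,0],"rotation": [0,0,1.426],"gripper": 8.5}]'

```text
clock: 1.4
position: [520.8, 268.7, 231.0]
ee_rot: [2.511, 1.888, 0.0]
wrist_force: [0.1, 0.5, 0.6]
finger_gap: 84.6
grasp_force: 0.0
```

```bash
cat >> h.py <<'E'
def goto(x,y,z,handle_deg):
    """slide (cm) and turn about tool z to put TCP at xyz with tool y across a handle pointing along handle_deg"""
    o=get_obs(); M=rot(o['ee_rot']); d=np.array([x,y,z])-o['position']
    a=np.degrees(np.arctan2(M[1,1],M[0,1])); e=(handle_deg-90-a+90)%180-90
    print('pos',o['position'].round(1),'ydir',round(a,2),'tilt',M[:,2].round(4),'F',np.round(o['wrist_force'],1),'gap',round(o['finger_gap'],1),'grasp',round(o['grasp_force'],1),'t',o['clock'])
    print('slide',(M.T@d/10).round(2),'rotz',round(-np.radians(e),4))
E
python3 -c "
from h import *
goto(518.5,271,75,74.2)
print(get_obs()['qpos'].round(2))
f=grab('top');a=cv2.resize(f['pixels'][145:255,150:340],None,fx=4.2,fy=4.2,interpolation=cv2.INTER_CUBIC)
print(proj(f,[[518.5,271,75]]))
cv2.imwrite('pics/a1.png',a[:,:,::-1])"
```

```text
pos [520.8 268.7 231. ] ydir -16.12 tilt [ 4.e-04 -4.e-04 -1.e+00] F [0.1 0.5 0.6] gap 84.6 grasp 0.0 t 1.4
slide [ 0.16 -0.29 15.6 ] rotz -0.0056
[ 0.36  0.44  1.66 -0.    1.05  0.65]
[[187.78723478 191.30652629]]
```

>>> step_arm --steps '[{"slide": [0.16,-0.29,3],"rotation": [0,0,-0.006],"gripper": 8.5},{"slide": [0.16,-0.29,6],"rotation": [0,0,-0.006],"gripper": 7},{"slide": [0.16,-0.29,9],"rotation": [0,0,-0.006],"gripper": 5},{"slide": [0.16,-0.29,12],"rotation": [0,0,-0.006],"gripper": 5},{"slide": [0.16,-0.29,14],"rotation": [0,0,-0.006],"gripper": 5},{"slide": [0.16,-0.29,15.2],"rotation": [0,0,-0.006],"gripper": 5},{"slide": [0.16,-0.29,15.6],"rotation": [0,0,-0.006],"gripper": 5},{"slide": [0.16,-0.29,15.6],"rotation": [0,0,-0.006],"gripper": 5}]'

```text
clock: 2.25
position: [516.1, 274.3, 75.5]
ee_rot: [-2.501, -1.902, -0.0]
wrist_force: [-0.1, 0.4, 0.3]
finger_gap: 50.1
grasp_force: 0.0
```

```bash
python3 -c "
from h import *
goto(518.5,271,75,74.2)
f=grab('scene');a=cv2.resize(f['pixels'][140:250,230:370],None,fx=5,fy=5,interpolation=cv2.INTER_CUBIC)
cv2.imwrite('pics/a2.png',a[:,:,::-1])"
```

```text
pos [516.1 274.3  75.5] ydir -15.49 tilt [ 0.e+00  1.e-04 -1.e+00] F [-0.1  0.4  0.3] gap 50.1 grasp 0.0 t 2.25
slide [-0.25  0.32  0.05] rotz 0.0053
```

View pics/a2.png

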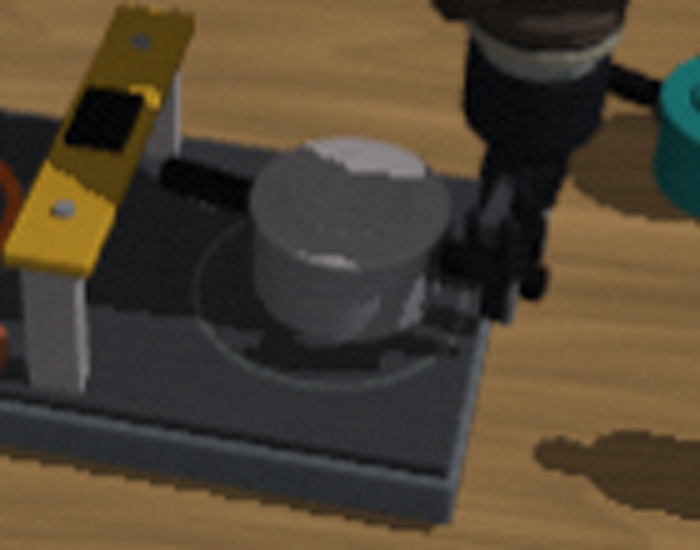

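The open fingers straddle the outer handle (view 480,260). I'll centre on it and close.

>>> step_arm --steps '[{"slide": [-0.2,0.3,0.05],"gripper": 5},{"slide": [-0.2,0.3,0.05],"gripper": 3.5},{"slide": [-0.2,0.3,0.05],"gripper": 2.5},{"slide": [-0.2,0.3,0.05],"gripper": 2},{"slide": [-0.2,0.3,0.05],"gripper": 1.7},{"slide": [-0.2,0.3,0.05],"gripper": 1.5},{"slide": [-0.2,0.3,0.05],"gripper": 1.5},{"slide": [-0.2,0.3,0.05],"gripper": 1.5}]'

```text
$.steps[0]: bad value
```

```bash
cat >> h.py <<'E'
C=np.array([490,35.2]);ex=np.array([.9959,-.0906]);ey=np.array([.0906,.9959])  # hotplate frame
def W(x,y): return C+x*ex+y*ey
def potpos():
    out=[]
    for n,v,b in(('top',165,None),('scene',120,None)):
        pass
E
python3 -c "
from h import *
# regrip: pot at mid, outer handle grip at hotplate (-14, 97)
p=W(-16,97); goto(p[0],p[1],74.5,84.8)
"
```

```text
pos [516.4 274.2  76. ] ydir -15.5 tilt [ 9.e-04  4.e-04 -1.e+00] F [-0.1 -0.1  0.4] gap 50.3 grasp 0.0 t 2.3
slide [-14.48   0.54   0.14] rotz -0.1798
```

Rotation must be given in every row.

>>> step_arm --steps '[{"slide": [-0.2,0.3,0.05],"rotation": [0,0,0],"gripper": 5},{"slide": [-0.2,0.3,0.05],"rotation": [0,0,0],"gripper": 3.5},{"slide": [-0.2,0.3,0.05],"rotation": [0,0,0],"gripper": 2.5},{"slide": [-0.2,0.3,0.05],"rotation": [0,0,0],"gripper": 2},{"slide": [-0.2,0.3,0.05],"rotation": [0,0,0],"gripper": 1.7},{"slide": [-0.2,0.3,0.05],"rotation": [0,0,0],"gripper": 1.5},{"slide": [-0.2,0.3,0.05],"rotation": [0,0,0],"gripper": 1.5},{"slide": [-0.2,0.3,0.05],"rotation": [0,0,0],"gripper": 1.5}]'

```text
clock: 3.1
position: [518.6, 271.2, 75.3]
ee_rot: [-2.502, -1.901, -0.001]
wrist_force: [-1.3, 1.3, 6.4]
finger_gap: 16.9
grasp_force: 58.9
```

```bash
python3 -c "
from h import *
p=W(-16,97); goto(p[0],p[1],75,84.8)
"
```

```text
pos [518.6 271.2  75.3] ydir -15.55 tilt [ 4.e-04  3.e-04 -1.e+00] F [-1.3  1.3  6.4] gap 16.9 grasp 58.9 t 3.1
slide [-14.25   0.25   0.02] rotz -0.1806
```

>>> step_arm --steps '[{"slide": [-0.3,0,0],"rotation": [0,0,-0.005],"gripper": 1.5},{"slide": [-0.8,0,0],"rotation": [0,0,-0.015],"gripper": 1.5},{"slide": [-1.5,0,0],"rotation": [0,0,-0.03],"gripper": 1.5},{"slide": [-2.2,0,0],"rotation": [0,0,-0.045],"gripper": 1.5},{"slide": [-2.9,0.05,0],"rotation": [0,0,-0.06],"gripper": 1.5},{"slide": [-3.6,0.1,0],"rotation": [0,0,-0.08],"gripper": 1.5},{"slide": [-4.3,0.1,0],"rotation": [0,0,-0.1],"gripper": 1.5},{"slide": [-5,0.1,0],"rotation": [0,0,-0.12],"gripper": 1.5},{"slide": [-5.7,0.1,0],"rotation": [0,0,-0.14],"gripper": 1.5},{"slide": [-6.4,0.1,0],"rotation": [0,0,-0.16],"gripper": 1.5},{"slide": [-6.9,0.1,0],"rotation": [0,0,-0.175],"gripper": 1.5},{"slide": [-7.1,0.1,0],"rotation": [0,0,-0.18],"gripper": 1.5}]'

```text
clock: 4.3
position: [500.9, 202.9, 75.3]
ee_rot: [2.32, 2.118, 0.003]
wrist_force: [0.4, 8.1, 3.4]
finger_gap: 16.8
grasp_force: 58.9
```

```bash
python3 -c "
from h import *
p=W(-16,97); goto(p[0],p[1],75,84.8)
f=grab('top','b1.png');t=f
h=cv2.cvtColor(t['pixels'],cv2.COLOR_RGB2HSV)
a=cv2.resize(f['pixels'][145:255,170:340],None,fx=4,fy=4,interpolation=cv2.INTER_CUBIC)
cv2.imwrite('pics/b1.png',a[:,:,::-1])"
```

```text
pos [500.9 202.9  75.3] ydir -5.2 tilt [ 0.0017  0.0014 -1.    ] F [0.4 8.1 3.4] gap 16.8 grasp 58.9 t 4.3
slide [-7.1  -1.17  0.02] rotz -0.0
```

View pics/b1.png

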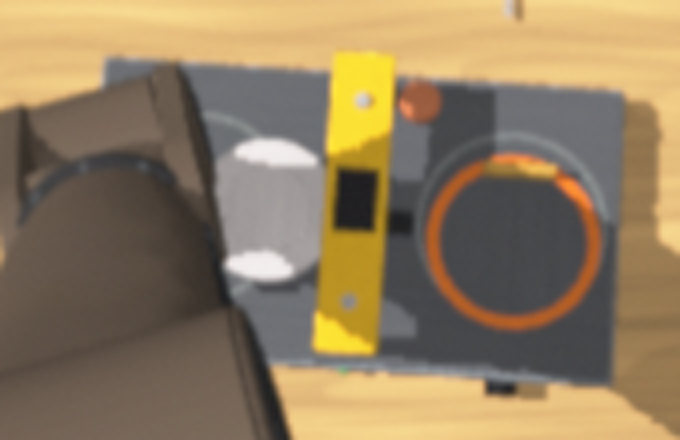

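The pot has followed and is about in line: its lid is at (268,210) and the far handle tip already shows beyond the bridge at (400,222). I'll slide on to midway.

>>> step_arm --steps '[{"slide": [-0.3,-0.05,0],"rotation": [0,0,0],"gripper": 1.5},{"slide": [-0.8,-0.15,0],"rotation": [0,0,0],"gripper": 1.5},{"slide": [-1.5,-0.25,0],"rotation": [0,0,0],"gripper": 1.5},{"slide": [-2.2,-0.35,0],"rotation": [0,0,0],"gripper": 1.5},{"slide": [-2.9,-0.45,0],"rotation": [0,0,0],"gripper": 1.5},{"slide": [-3.6,-0.6,0],"rotation": [0,0,0],"gripper": 1.5},{"slide": [-4.3,-0.7,0],"rotation": [0,0,0],"gripper": 1.5},{"slide": [-5,-0.8,0],"rotation": [0,0,0],"gripper": 1.5},{"slide": [-5.7,-0.9,0],"rotation": [0,0,0],"gripper": 1.5},{"slide": [-6.4,-1.05,0],"rotation": [0,0,0],"gripper": 1.5},{"slide": [-6.9,-1.15,0],"rotation": [0,0,0],"gripper": 1.5},{"slide": [-7.1,-1.15,0],"rotation": [0,0,0],"gripper": 1.5}]'

```text
clock: 5.55
position: [483.3, 133.1, 75.3]
ee_rot: [2.32, 2.118, 0.004]
wrist_force: [0.9, 8.8, 3.3]
finger_gap: 16.7
grasp_force: 58.9
```

>>> step_arm --steps '[{"slide": [0,0,0],"rotation": [0,0,0],"gripper": 1.5},{"slide": [0,0,0],"rotation": [0,0,0],"gripper": 2.5},{"slide": [0,0,0],"rotation": [0,0,0],"gripper": 5},{"slide": [0,0,0],"rotation": [0,0,0],"gripper": 5},{"slide": [0,0,0],"rotation": [0,0,0],"gripper": 5}]'

```text
clock: 6.05
position: [482.5, 132.7, 74.7]
ee_rot: [-2.32, -2.118, 0.0]
wrist_force: [0.1, -0.5, 0.8]
finger_gap: 50.0
grasp_force: 0.0
```

```bash
python3 -c "
from h import *
p=W(-16,-97); goto(p[0],p[1],75,84.8)
"
```

```text
pos [482.5 132.7  74.7] ydir -5.21 tilt [-3.e-04 -0.e+00 -1.e+00] F [ 0.1 -0.5  0.8] gap 50.0 grasp 0.0 t 6.05
slide [-19.35   0.03  -0.03] rotz -0.0002
```

>>> step_arm --steps '[{"slide": [0,0,-2],"rotation": [0,0,0],"gripper": 5},{"slide": [0,0,-6],"rotation": [0,0,0],"gripper": 5},{"slide": [0,0,-10],"rotation": [0,0,0],"gripper": 5},{"slide": [0,0,-14],"rotation": [0,0,0],"gripper": 5},{"slide": [0,0,-16],"rotation": [0,0,0],"gripper": 5},{"slide": [-3,0,-16],"rotation": [0,0,0],"gripper": 5},{"slide": [-7,0,-16],"rotation": [0,0,0],"gripper": 5},{"slide": [-11,0,-16],"rotation": [0,0,0],"gripper": 5},{"slide": [-15,0,-16],"rotation": [0,0,0],"gripper": 5},{"slide": [-18,0,-16],"rotation": [0,0,0],"gripper": 5},{"slide": [-19.35,0,-16],"rotation": [0,0,0],"gripper": 5},{"slide": [-19.35,0,-16],"rotation": [0,0,0],"gripper": 5}]'

```text
clock: 7.25
position: [464.9, -61.0, 234.7]
ee_rot: [-2.323, -2.115, 0.0]
wrist_force: [-1.1, 0.5, 0.2]
finger_gap: 50.2
grasp_force: 0.0
```

```bash
python3 -c "
from h import *
p=W(-16,-97); goto(p[0],p[1],75,84.8)
for n in('top','scene'):
    f=grab(n)
    print(n,'lidcentre/handle pred',proj(f,[[*W(-16,0),117],[*W(-16,-97),98],[*W(-16,-120),98]]).round(1).tolist())
    g=f['pixels']
    a=cv2.resize(g[145:255,170:340] if n=='top' else g[130:250,160:330],None,fx=3.4,fy=3.4,interpolation=cv2.INTER_CUBIC)
    globals()[n]=a
w=max(top.shape[1],scene.shape[1])
" ; python3 -c "
from h import *
f=grab('top');g=grab('scene')
A=cv2.resize(f['pixels'][145:245,180:330],(450,300),interpolation=cv2.INTER_CUBIC)
B=cv2.resize(g['pixels'][135:235,170:320],(450,300),interpolation=cv2.INTER_CUBIC)
cv2.imwrite('pics/c1.png',np.vstack([A,B])[:,:,::-1])"
```

```text
pos [464.9 -61.  234.7] ydir -5.35 tilt [-1.e-04  1.e-04 -1.e+00] F [-1.1  0.5  0.2] gap 50.2 grasp 0.0 t 7.25
slide [ 0.1   0.03 15.97] rotz -0.0026
top lidcentre/handle pred [[257.7, 201.4], [287.1, 204.2], [294.1, 204.7]]
scene lidcentre/handle pred [[251.9, 169.9], [221.3, 170.2], [214.2, 169.0]]
```

View pics/c1.png

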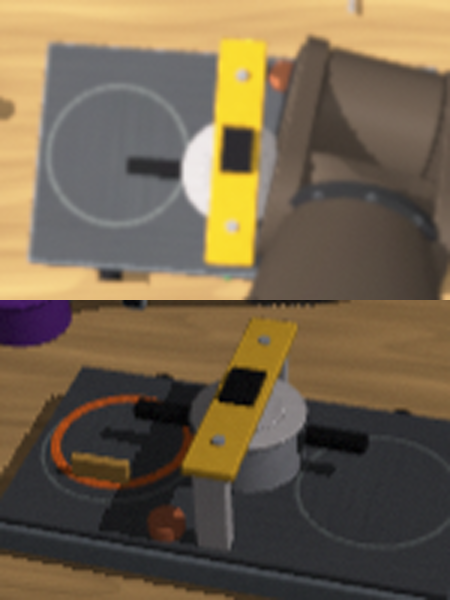

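The pot is midway. The far handle tip in the scene crop is at (135,406), against a predicted (133,402). I'll descend there and grip.

>>> step_arm --steps '[{"slide": [0,0,2],"rotation": [0,0,0],"gripper": 5},{"slide": [0,0,5],"rotation": [0,0,0],"gripper": 5},{"slide": [0,0,8],"rotation": [0,0,0],"gripper": 5},{"slide": [0,0,11],"rotation": [0,0,0],"gripper": 5},{"slide": [0,0,14],"rotation": [0,0,0],"gripper": 5},{"slide": [0,0,15.5],"rotation": [0,0,0],"gripper": 5},{"slide": [0,0,15.95],"rotation": [0,0,0],"gripper": 5},{"slide": [0,0,15.95],"rotation": [0,0,0],"gripper": 4},{"slide": [0,0,15.95],"rotation": [0,0,0],"gripper": 3},{"slide": [0,0,15.95],"rotation": [0,0,0],"gripper": 2.3},{"slide": [0,0,15.95],"rotation": [0,0,0],"gripper": 1.8},{"slide": [0,0,15.95],"rotation": [0,0,0],"gripper": 1.5}]'

```text
clock: 8.65
position: [465.2, -59.9, 76.1]
ee_rot: [2.32, 2.118, 0.001]
wrist_force: [-3.3, 0.6, 7.9]
finger_gap: 16.8
grasp_force: 58.7
```

>>> step_arm --steps '[{"slide": [0,0,0],"rotation": [0,0,0],"gripper": 1.5},{"slide": [0,0,0],"rotation": [0,0,0],"gripper": 1.5}]'

```text
clock: 8.85
position: [465.2, -60.0, 76.1]
ee_rot: [2.32, 2.117, 0.001]
wrist_force: [-2.1, 0.3, 8.1]
finger_gap: 16.8
grasp_force: 58.7
```

```bash
python3 -c "
from h import *
p=W(-16.5,-138-97); goto(p[0],p[1],75,84.8)
f=grab('scene'); h=cv2.cvtColor(f['pixels'],cv2.COLOR_RGB2HSV)
m=cv2.inRange(h,(0,0,0),(179,255,40)); z=np.zeros_like(m); z[172:192,270:300]=m[172:192,270:300]
c=np.argwhere(z)[:,::-1];p=onz(f,c,92)[:,:2];p=(p-C)@np.c_[ex,ey];print(len(c),p.mean(0),p.min(0),p.max(0))
"
```

```text
pos [465.2 -60.   76.1] ydir -5.22 tilt [ 1.e-03 -1.e-04 -1.e+00] F [-2.1  0.3  8.1] gap 16.8 grasp 58.7 t 8.85
slide [-13.8   -0.03   0.11] rotz -0.0004
203 [-9.77392075 87.08088955] [-34.93834311  54.5561156 ] [ 34.97936449 122.38683827]
```

>>> step_arm --steps '[{"slide": [-0.3,0,0],"rotation": [0,0,0],"gripper": 1.5},{"slide": [-0.8,0,0],"rotation": [0,0,0],"gripper": 1.5},{"slide": [-1.5,0,0],"rotation": [0,0,0],"gripper": 1.5},{"slide": [-2.2,0,0],"rotation": [0,0,0],"gripper": 1.5},{"slide": [-2.9,0,0],"rotation": [0,0,0],"gripper": 1.5},{"slide": [-3.6,0,0],"rotation": [0,0,0],"gripper": 1.5},{"slide": [-4.3,0,0],"rotation": [0,0,0],"gripper": 1.5},{"slide": [-5,0,0],"rotation": [0,0,0],"gripper": 1.5},{"slide": [-5.7,0,0],"rotation": [0,0,0],"gripper": 1.5},{"slide": [-6.4,0,0],"rotation": [0,0,0],"gripper": 1.5},{"slide": [-7.1,0,0],"rotation": [0,0,0],"gripper": 1.5},{"slide": [-7.8,0,0],"rotation": [0,0,0],"gripper": 1.5}]'

```text
clock: 10.1
position: [457.9, -137.1, 75.8]
ee_rot: [-2.32, -2.117, -0.001]
wrist_force: [1.4, 8.9, 4.4]
finger_gap: 16.9
grasp_force: 58.7
```

>>> step_arm --steps '[{"slide": [-0.7,-0.02,0],"rotation": [0,0,0],"gripper": 1.5},{"slide": [-1.4,-0.05,0],"rotation": [0,0,0],"gripper": 1.5},{"slide": [-2.1,-0.08,0],"rotation": [0,0,0],"gripper": 1.5},{"slide": [-2.8,-0.1,0],"rotation": [0,0,0],"gripper": 1.5},{"slide": [-3.5,-0.1,0],"rotation": [0,0,0],"gripper": 1.5},{"slide": [-4.2,-0.1,0],"rotation": [0,0,0],"gripper": 1.5},{"slide": [-4.8,-0.1,0],"rotation": [0,0,0],"gripper": 1.5},{"slide": [-5.3,-0.1,0],"rotation": [0,0,0],"gripper": 1.5},{"slide": [-5.6,-0.1,0],"rotation": [0,0,0],"gripper": 1.5},{"slide": [-5.8,-0.1,0],"rotation": [0,0,0],"gripper": 1.5},{"slide": [-5.9,-0.1,0],"rotation": [0,0,0],"gripper": 1.5},{"slide": [-5.9,-0.1,0],"rotation": [0,0,0],"gripper": 1.5}]'

```text
clock: 11.3
position: [451.4, -195.6, 75.8]
ee_rot: [-2.32, -2.117, -0.001]
wrist_force: [-0.0, 7.3, 5.7]
finger_gap: 16.8
grasp_force: 58.9
```

```bash
python3 -c "
from h import *
p=W(-10.4,-138-97); goto(p[0],p[1],75,84.8)
f=grab('top');g=grab('scene')
A=cv2.resize(f['pixels'][145:245,230:380],(450,300),interpolation=cv2.INTER_CUBIC)
B=cv2.resize(g['pixels'][135:235,150:300],(450,300),interpolation=cv2.INTER_CUBIC)
cv2.imwrite('pics/d1.png',np.vstack([A,B])[:,:,::-1])"
```

```text
pos [ 451.4 -195.6   75.8] ydir -5.23 tilt [-1.e-04  1.e-03 -1.e+00] F [-0.   7.3  5.7] gap 16.8 grasp 58.9 t 11.3
slide [-0.17  0.71  0.08] rotz -0.0006
```

View pics/d1.png

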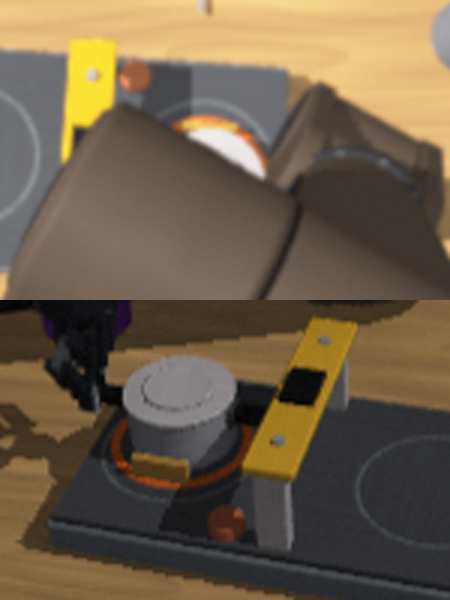

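```bash
cat >> h.py <<'E'
def hp(p): return (np.asarray(p)-C)@np.c_[ex,ey]
def circ(p):
    from scipy.optimize import least_squares
    r=least_squares(lambda q:np.hypot(*(p-q[:2]).T)-q[2],[*p.mean(0),58],loss='soft_l1'); return r.x
def lid(f,v,box):
    h=cv2.cvtColor(f['pixels'],cv2.COLOR_RGB2HSV); m=cv2.inRange(h,(0,0,v),(179,45,255)); z=np.zeros_like(m); x0,x1,y0,y1=box; z[y0:y1,x0:x1]=m[y0:y1,x0:x1]
    c=max(cv2.findContours(z,cv2.RETR_EXTERNAL,cv2.CHAIN_APPROX_NONE)[0],key=cv2.contourArea).reshape(-1,2)
    return c
E
python3 -c "
from h import *
s=np.load('s.npy',allow_pickle=True).item(); g=grab('scene')
for f,b,r in((s,(275,325,165,206),0),(g,(188,232,150,178),1)):
  for v in(95,110,125):
    c=lid(f,v,b); p=onz(f,c,117)[:,:2]
    # keep rim points away from box bottom (rear half + sides)
    k=c[:,1]<b[3]-3; x=circ(p[k]); print(v,len(c),c.min(0),c.max(0),x.round(1),hp(x[:2]).round(1))
print(g['pixels'][150:180:2,210].mean(1).round(), )
print(proj(g,[[*W(-16.5,-137),117]]))
"
```

```text
95 93 [280 168] [319 193] [498.7 180.6  55.5] [ -4.5 145.6]
110 93 [281 168] [319 192] [497.6 180.6  54.5] [ -5.6 145.5]
125 142 [283 168] [318 192] [496.2 183.5  50.2] [ -7.2 148.3]
95 93 [191 154] [228 177] [468.6 -94.6  55.7] [  -9.6 -131.2]
110 86 [191 154] [227 176] [467.9 -95.2  55. ] [ -10.2 -131.9]
125 87 [191 154] [227 176] [466.9 -95.1  54.2] [ -11.2 -131.9]
[ 78. 100. 130. 136. 136. 135. 133. 133. 134. 133. 133. 127. 135. 134.
  62.]
[[208.38026931 163.2114917 ]]
```

The pot is inside the ring, clear of the stop (scene crop 160,467), with about 6 mm to go. Now I'll ease it toward the stop, watching the force.

>>> step_arm --steps '[{"slide": [-0.05,0.05,0],"rotation": [0,0,0],"gripper": 1.5},{"slide": [-0.08,0.1,0],"rotation": [0,0,0],"gripper": 1.5},{"slide": [-0.08,0.15,0],"rotation": [0,0,0],"gripper": 1.5},{"slide": [-0.08,0.2,0],"rotation": [0,0,0],"gripper": 1.5},{"slide": [-0.08,0.25,0],"rotation": [0,0,0],"gripper": 1.5},{"slide": [-0.08,0.3,0],"rotation": [0,0,0],"gripper": 1.5},{"slide": [-0.08,0.35,0],"rotation": [0,0,0],"gripper": 1.5},{"slide": [-0.08,0.4,0],"rotation": [0,0,0],"gripper": 1.5}]'

```text
clock: 12.25
position: [453.2, -196.4, 75.7]
ee_rot: [-2.315, -2.117, 0.003]
wrist_force: [-13.4, 3.1, 11.3]
finger_gap: 16.7
grasp_force: 60.0
```

>>> step_arm --steps '[{"slide": [0,0.03,0],"rotation": [0,0,0],"gripper": 1.5},{"slide": [0,0.06,0],"rotation": [0,0,0],"gripper": 1.5},{"slide": [0,0.09,0],"rotation": [0,0,0],"gripper": 1.5},{"slide": [0,0.12,0],"rotation": [0,0,0],"gripper": 1.5}]'

```text
clock: 12.65
position: [454.4, -196.5, 75.7]
ee_rot: [-2.315, -2.117, 0.003]
wrist_force: [-13.3, 1.7, 10.2]
finger_gap: 16.8
grasp_force: 60.0
```

```bash
python3 -c "
from h import *
o=get_obs();p=W(-10.4,-137-97); goto(p[0],p[1],75,84.8); print(o['wrist_torque'])"
```

```text
pos [ 454.4 -196.5   75.7] ydir -5.11 tilt [-0.0048  0.0021 -1.    ] F [-13.3   1.7  10.2] gap 16.8 grasp 60.0 t 12.65
slide [0.   0.4  0.06] rotz 0.0016
[0.65984301 2.08221407 0.76818281]
```

```bash
python3 -c "
from h import *
g=grab('scene')
for v in(95,110,125):
    b=(188,232,150,178);c=lid(g,v,b); p=onz(g,c,117)[:,:2];x=circ(p[c[:,1]<175]); print(v,len(c),c.min(0),c.max(0),x.round(1),hp(x[:2]).round(1))
f=grab('top')
A=cv2.resize(f['pixels'][170:230,270:340],(490,420),interpolation=cv2.INTER_CUBIC)
B=cv2.resize(g['pixels'][145:205,175:245],(490,420),interpolation=cv2.INTER_CUBIC)
cv2.imwrite('pics/e1.png',cv2.resize(np.hstack([A,B]),(800,343))[:,:,::-1])"
```

```text
95 95 [190 154] [227 177] [469.3 -95.9  55.6] [  -8.7 -132.5]
110 87 [191 154] [227 176] [469.  -96.2  55.3] [  -9.  -132.7]
125 85 [191 154] [227 176] [467.9 -96.3  54.4] [ -10.1 -133. ]
```

View pics/e1.png

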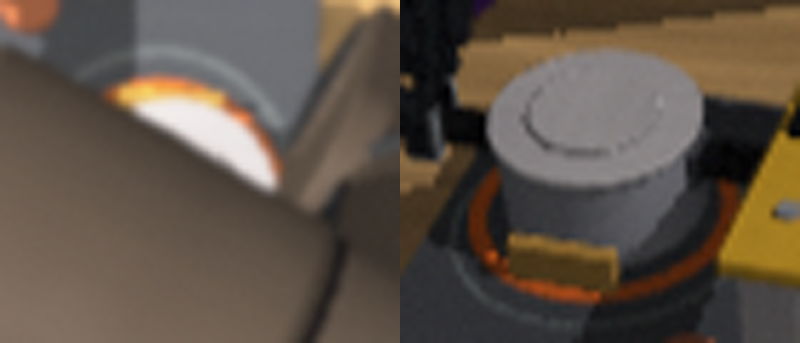

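>>> step_arm --steps '[{"slide": [0,0.03,0],"rotation": [0,0,0],"gripper": 1.5},{"slide": [0,0.06,0],"rotation": [0,0,0],"gripper": 1.5},{"slide": [0,0.09,0],"rotation": [0,0,0],"gripper": 1.5},{"slide": [0,0.12,0],"rotation": [0,0,0],"gripper": 1.5},{"slide": [0,0.12,0],"rotation": [0,0,0],"gripper": 1.5}]'

```text
clock: 13.25
position: [455.7, -196.7, 75.7]
ee_rot: [-2.315, -2.117, 0.003]
wrist_force: [-13.1, 2.7, 10.6]
finger_gap: 16.8
grasp_force: 60.0
```

```bash
python3 -c "
from h import *
o=get_obs();p=W(-10.4,-137-97); goto(p[0],p[1],75,84.8); print(o['wrist_torque'])
g=grab('scene')
for v in(95,110,125):
    b=(188,232,150,178);c=lid(g,v,b); p=onz(g,c,117)[:,:2];x=circ(p[c[:,1]<175]); print(v,len(c),x.round(1),hp(x[:2]).round(1))
h=cv2.cvtColor(g['pixels'],cv2.COLOR_RGB2GRAY); print(h[160:178,226:246])
"
```

```text
pos [ 455.7 -196.7   75.7] ydir -5.11 tilt [-0.0046  0.002  -1.    ] F [-13.1   2.7  10.6] gap 16.8 grasp 60.0 t 13.25
slide [0.   0.28 0.06] rotz 0.0015
[0.6903193  1.98655768 0.67286623]
95 94 [470.7 -96.3  55.9] [  -7.3 -132.7]
110 88 [469.8 -96.2  55.3] [  -8.2 -132.7]
125 87 [469.  -96.5  54.6] [  -9.  -133.1]
[[127  85 114 113 114 115 114 114 113 112 115 113 113 112 110 112 113 109
   86  51]
 [128  79  83  88  91  97 104 105 112 112 113 113 113 113 114 115 112 102
   68  34]
 [129 114  35  46  47  61  70  72  79  80  86  89  96 102 104 110 107  88
   57  19]
 [135 129  24  25  27  36  35  36  36  39  43  45  53  63  73  78  82 101
   45  13]
 [136 130  36  27  26  24  24  24  23  26  27  26  23  27  37  36  55  85
   22  15]
 [134 130  32  24  24  27  24  26  24  24  25  25  26  24  24  31  56  43
   10  13]
 [132 115  27  23  23  24  24  26  24  24  24  25  24  25  28  42  60  24
   14  12]
 [131  90  42  24  24  24  24  24  24  26  23  27  24  26  30  54  51  11
    9  11]
 [138  65  50  26  25  27  26  25  26  24  25  25  23  27  47 109  93  15
    3  11]
 [108  52  36  21  18  21  21  21  23  25  24  25  26  32  79 127 120  95
   92  69]
 [ 58  50  21  16  15  12  15  13  16  16  16  18  22  45 116 123 125 123
  123 111]
 [ 53  37  12  13  13   5   6   6   7   7   6   9  24  73 126 123 123 124
  123 122]
 [ 45  21  13  13   8   7   9   4   7   7   8  11  38 110 123 122 122 121
  122 124]
 [ 32  10  11   9   9   8   6  10   8   9   9  19  71 124 122 120 122 124
  123 124]
 [ 29  11   9   2  10   8   6   9   6   8   8  39 111 124 123 122 121 122
  123 125]
 [ 26  11   9   0   7   5   7   8   5   8  17  71 123 124 123 124 124 122
  124 125]
 [ 23  15  22  15  14  10  10   6   7   9  37 110 124 122 124 123 124 123
  125 124]
 [ 28  27  30  22  24  38  36  34  27  28  72 124 123 123 124 123 124 125
  124 126]]
```

>>> step_arm --steps '[{"slide": [0,0.03,0],"rotation": [0,0,0],"gripper": 1.5},{"slide": [0,0.06,0],"rotation": [0,0,0],"gripper": 1.5},{"slide": [0,0.09,0],"rotation": [0,0,0],"gripper": 1.5},{"slide": [0,0.12,0],"rotation": [0,0,0],"gripper": 1.5},{"slide": [0,0.12,0],"rotation": [0,0,0],"gripper": 1.5}]'

```text
clock: 13.8
position: [456.9, -196.8, 75.6]
ee_rot: [-2.315, -2.117, 0.003]
wrist_force: [-12.4, 2.0, 10.7]
finger_gap: 17.2
grasp_force: 60.0
```

>>> step_arm --steps '[{"slide": [0,0.03,0],"rotation": [0,0,0],"gripper": 1.5},{"slide": [0,0.06,0],"rotation": [0,0,0],"gripper": 1.5},{"slide": [0,0.08,0],"rotation": [0,0,0],"gripper": 1.5},{"slide": [0,0.08,0],"rotation": [0,0,0],"gripper": 1.5}]'

```text
clock: 14.2
position: [457.6, -196.8, 75.7]
ee_rot: [-2.315, -2.117, 0.003]
wrist_force: [-12.6, 2.6, 11.6]
finger_gap: 17.0
grasp_force: 60.0
```

```bash
python3 -c "
from h import *
o=get_obs();p=W(-10.4,-137-97); goto(p[0],p[1],75,84.8); print(o['wrist_torque'])
g=grab('scene')
for v in(95,110,125):
    b=(188,232,150,178);c=lid(g,v,b); p=onz(g,c,117)[:,:2];x=circ(p[c[:,1]<175]); print(v,len(c),x.round(1),hp(x[:2]).round(1))
"
```

```text
pos [ 457.6 -196.8   75.7] ydir -5.11 tilt [-0.0047  0.002  -1.    ] F [-12.6   2.6  11.6] gap 17.0 grasp 60.0 t 14.2
slide [0.   0.08 0.07] rotz 0.0015
[0.68151415 2.04462243 0.71538566]
95 96 [473.5 -96.2  55.7] [  -4.6 -132.4]
110 87 [473.  -96.4  55.4] [  -5.  -132.6]
125 89 [472.2 -96.4  54.6] [  -5.8 -132.7]
```

>>> step_arm --steps '[{"slide": [0,0.02,0],"rotation": [0,0,0],"gripper": 1.5},{"slide": [0,0.04,0],"rotation": [0,0,0],"gripper": 1.5},{"slide": [0,0.06,0],"rotation": [0,0,0],"gripper": 1.5},{"slide": [0,0.08,0],"rotation": [0,0,0],"gripper": 1.5},{"slide": [0,0.08,0],"rotation": [0,0,0],"gripper": 1.5}]'

```text
clock: 14.75
position: [458.4, -196.9, 75.7]
ee_rot: [-2.315, -2.117, 0.003]
wrist_force: [-13.2, 2.5, 9.5]
finger_gap: 16.8
grasp_force: 60.0
```

>>> step_arm --steps '[{"slide": [0,0.02,0],"rotation": [0,0,0],"gripper": 1.5},{"slide": [0,0.04,0],"rotation": [0,0,0],"gripper": 1.5},{"slide": [0,0.06,0],"rotation": [0,0,0],"gripper": 1.5},{"slide": [0,0.06,0],"rotation": [0,0,0],"gripper": 1.5}]'

```text
clock: 15.15
position: [459.0, -197.0, 75.7]
ee_rot: [-2.315, -2.117, 0.003]
wrist_force: [-12.7, 2.4, 11.6]
finger_gap: 17.1
grasp_force: 60.0
```

```bash
python3 -c "
from h import *
o=get_obs();p=W(-10.4,-137-97); goto(p[0],p[1],75,84.8); print(o['wrist_torque'])
g=grab('scene')
for v in(95,110,125):
    b=(188,232,150,178);c=lid(g,v,b); p=onz(g,c,117)[:,:2];x=circ(p[c[:,1]<175]); print(v,len(c),x.round(1),hp(x[:2]).round(1))
"
```

```text
pos [ 459.  -197.    75.7] ydir -5.11 tilt [-0.0047  0.002  -1.    ] F [-12.7   2.4  11.6] gap 17.1 grasp 60.0 t 15.15
slide [ 0.   -0.06  0.07] rotz 0.0015
[0.69990438 2.0307004  0.70006414]
95 93 [474.4 -96.2  55.8] [  -3.7 -132.3]
110 89 [473.8 -96.9  55.2] [  -4.1 -133. ]
125 86 [473.2 -97.   54.5] [  -4.8 -133.2]
```

>>> step_arm --steps '[{"slide": [0,0.02,0],"rotation": [0,0,0],"gripper": 1.5},{"slide": [0,0.04,0],"rotation": [0,0,0],"gripper": 1.5},{"slide": [0,0.06,0],"rotation": [0,0,0],"gripper": 1.5},{"slide": [0,0.06,0],"rotation": [0,0,0],"gripper": 1.5}]'

```text
clock: 15.6
position: [459.6, -197.0, 75.7]
ee_rot: [-2.315, -2.117, 0.003]
wrist_force: [-12.3, 2.4, 10.6]
finger_gap: 17.1
grasp_force: 60.0
```

>>> step_arm --steps '[{"slide": [0,0.02,0],"rotation": [0,0,0],"gripper": 1.5},{"slide": [0,0.04,0],"rotation": [0,0,0],"gripper": 1.5},{"slide": [0,0.06,0],"rotation": [0,0,0],"gripper": 1.5},{"slide": [0,0.06,0],"rotation": [0,0,0],"gripper": 1.5}]'

```text
clock: 16.0
position: [459.9, -197.1, 75.6]
ee_rot: [-2.314, -2.117, 0.004]
wrist_force: [-15.4, 1.1, 12.9]
finger_gap: 16.8
grasp_force: 60.3
```

```bash
python3 -c "
from h import *
o=get_obs();p=W(-10.4,-137-97); goto(p[0],p[1],75,84.8); print(o['wrist_torque'])
g=grab('scene')
for v in(95,110,125):
    b=(188,232,150,178);c=lid(g,v,b); p=onz(g,c,117)[:,:2];x=circ(p[c[:,1]<175]); print(v,len(c),x.round(1),hp(x[:2]).round(1))
"
```

```text
pos [ 459.9 -197.1   75.6] ydir -5.09 tilt [-0.0054  0.0021 -1.    ] F [-15.4   1.1  12.9] gap 16.8 grasp 60.3 t 16.0
slide [ 0.01 -0.15  0.07] rotz 0.0018
[0.4731491  2.42472342 0.80588993]
95 92 [474.8 -96.6  55.7] [  -3.2 -132.7]
110 87 [474.4 -97.   55.3] [  -3.6 -133. ]
125 88 [473.8 -97.3  54.6] [  -4.2 -133.5]
```

The force has risen and motion stalled, so the pot is touching the stop. I'll release, lift clear and move aside to look.

>>> step_arm --steps '[{"slide": [0,0,0],"rotation": [0,0,0],"gripper": 2},{"slide": [0,-0.1,0],"rotation": [0,0,0],"gripper": 3},{"slide": [0,-0.1,0],"rotation": [0,0,0],"gripper": 4.5},{"slide": [0,-0.1,0],"rotation": [0,0,0],"gripper": 5},{"slide": [0,-0.1,-2],"rotation": [0,0,0],"gripper": 5},{"slide": [0,0,-5],"rotation": [0,0,0],"gripper": 5},{"slide": [0,0,-9],"rotation": [0,0,0],"gripper": 5},{"slide": [0,0,-13],"rotation": [0,0,0],"gripper": 5},{"slide": [-4,0,-15],"rotation": [0,0,0],"gripper": 5},{"slide": [-8,0,-15],"rotation": [0,0,0],"gripper": 5},{"slide": [-12,0,-15],"rotation": [0,0,0],"gripper": 5},{"slide": [-14,0,-15],"rotation": [0,0,0],"gripper": 5}]'

```text
clock: 17.25
position: [449.4, -340.1, 225.4]
ee_rot: [2.321, 2.116, -0.0]
wrist_force: [-0.9, -0.3, -0.2]
finger_gap: 49.9
grasp_force: 0.0
```

```bash
python3 -c "
from h import *
f=grab('top');g=grab('scene');np.save('t2.npy',f,allow_pickle=True);np.save('s2.npy',g,allow_pickle=True)
A=cv2.resize(f['pixels'][165:245,250:350],(400,320),interpolation=cv2.INTER_CUBIC)
B=cv2.resize(g['pixels'][140:220,160:260],(400,320),interpolation=cv2.INTER_CUBIC)
cv2.imwrite('pics/f1.png',np.hstack([A,B])[:,:,::-1])
for v in(130,150,165):
    c=lid(f,v,(275,325,178,228)); p=onz(f,c,117)[:,:2];x=circ(p); print(v,len(c),c.min(0),c.max(0),x.round(1),hp(x[:2]).round(1))
goto(0,0,0,84.8)
"
```

```text
130 100 [282 186] [318 218] [467.5 -98.9  55.9] [ -10.2 -135.6]
150 100 [282 186] [318 217] [468.2 -99.4  55.2] [  -9.5 -136. ]
165 99 [283 186] [317 217] [468.3 -99.8  54.9] [  -9.4 -136.4]
pos [ 449.4 -339.4  224.8] ydir -5.36 tilt [-1.e-04  1.e-04 -1.e+00] F [-1.   0.1 -0.5] gap 50.0 grasp 0.0 t 17.35
slide [ 29.59 -47.91  22.49] rotz -0.0028
```

View pics/f1.png

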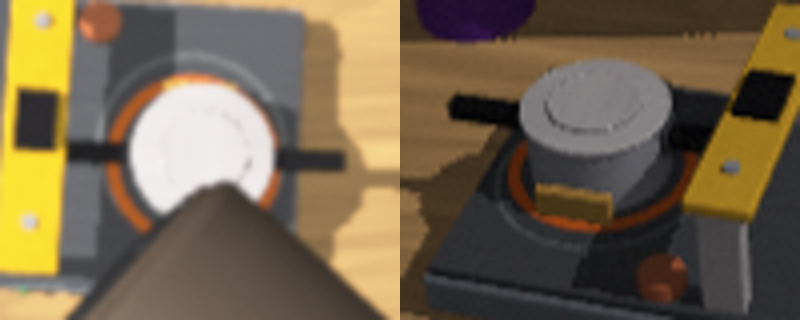

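The pot sits in the ring touching the stop (top crop lid 202,152; right crop stop 573,203), with its handles about level. Next I'll measure the centring and yaw at sub-pixel level.

```bash
cat > m.py <<'E'
from h import *
def radial(img,c,r0,r1,angs,f,z,sign,thr):
    """subpixel threshold crossing along rays from c, casting to plane z"""
    pts=[]; r=np.arange(r0,r1,.1)
    for a in angs:
        u=c[0]+r*np.cos(a); v=c[1]+r*np.sin(a)
        s=cv2.remap(img.astype(np.float32),u[None].astype(np.float32),v[None].astype(np.float32),cv2.INTER_LINEAR)[0]
        lo,hi=s.min(),s.max()
        if hi-lo<thr: continue
        g=np.gradient(cv2.GaussianBlur(s[None],(0,0),4)[0])*sign
        i=np.argmax(g); pts.append((u[i],v[i]))
    return onz(f,pts,z)[:,:2]
def rfit(p):
    x=circ(p); k=abs(np.hypot(*(p-x[:2]).T)-x[2])<2.5; x=circ(p[k]); return x.round(2),hp(x[:2]).round(2),k.sum(),np.std(np.hypot(*(p[k]-x[:2]).T)-x[2]).round(2)
if __name__=='__main__':
    t=np.load('t.npy',allow_pickle=True).item();t2=np.load('t2.npy',allow_pickle=True).item();s=np.load('s.npy',allow_pickle=True).item()
    sat=lambda f:cv2.cvtColor(f['pixels'],cv2.COLOR_RGB2HSV)[:,:,1]
    A=np.radians(np.arange(-40,220,4))
    print('ring outer',rfit(radial(sat(t),(298.5,205.2),18,26,A,t,50,-1,60)))
    print('ring inner',rfit(radial(sat(t),(298.5,205.2),14,21.5,A,t,50,1,60)))
    gr=lambda f:cv2.cvtColor(f['pixels'],cv2.COLOR_RGB2GRAY)
    print('lid start',rfit(radial(gr(t),(215,197.7),13,22,np.radians(np.arange(0,360,4)),t,117,-1,60)))
    A=np.radians(np.r_[np.arange(-180,20,4),np.arange(160,180,4)])
    print('lid now',rfit(radial(gr(t2),(300.5,203),13,22,A,t2,117,-1,60)))
    b=[[193.8,188.8],[213.1,190.0]];print('brass scene top edge',hp(onz(s,b,76)[:,:2]))
    b=[[194.4,194.3],[212.9,194.8]];print('brass scene bottom',hp(onz(s,b,50)[:,:2]))
    m=gr(t2);pts=[]
    for u in range(322,334):
        col=m[195:216,u].astype(float); w=np.clip(90-col,0,None); w[:4]=0; pts.append((u,195+(w*np.arange(21)).sum()/w.sum()))
    p=onz(t2,pts,98)[:,:2]; l=np.polyfit(p[:,1],p[:,0],1); print('handle',np.degrees(np.arctan2(1,l[0])).round(2),hp(p.mean(0)),np.round(pts,1).tolist())
    h=cv2.cvtColor(t['pixels'],cv2.COLOR_RGB2HSV); print(h[184:190,286:316,0])
E
python3 m.py
```

```text
ring outer (array([ 466.96, -101.56,   75.98]), array([ -10.56, -138.28]), np.int64(65), np.float64(0.54))
ring inner (array([ 467.5 , -101.06,   61.89]), array([ -10.06, -137.74]), np.int64(65), np.float64(0.38))
lid start (array([491.06, 176.36,  57.65]), array([-11.74, 140.68]), np.int64(90), np.float64(0.43))
lid now (array([ 466.75, -100.63,   58.2 ]), array([ -10.84, -137.38]), np.int64(49), np.float64(0.59))
brass scene top edge [[  61.49257366 -158.72420677]
 [  52.92200694 -100.95573681]]
brass scene bottom [[  57.59387076 -161.70051949]
 [  46.35953716 -106.43421575]]
handle 90.16 [  -9.09637961 -229.94033897] [[322.0, 206.1], [323.0, 204.7], [324.0, 204.6], [325.0, 204.7], [326.0, 204.8], [327.0, 204.8], [328.0, 204.8], [329.0, 204.8], [330.0, 204.9], [331.0, 204.9], [332.0, 205.0], [333.0, 204.9]]
[[120 110 170   5  11  15  14  13  12  13  13  12  12  12  11  10  10  11
    9   7   5 120 113 108 108 110  90  98 108 114]
 [170   4   7  11  14  17  18  17  17  19  18  16  15  15  15  14  14  14
   13  13  14  16  15   8 130 105 110 105 108 108]
 [  8  10  11  12  15  18  19  19  20  20  20  19  18  18  18  18  17  17
   17  17  18  18  17  13   3 120 113 102 102 105]
 [ 11  11  12  12  15  18  19  19  19  19  20  19  19  19  19  19  19  19
   18  18  19  19  18  13   8   0 120 105 102 102]
 [ 12  12  12  12  14  18  18  18  18  19  19  19  19  19  19  19  19  19
   19  19  19  19  17  13  10   8   5 150 105 102]
 [ 12  12  11  10  12  15  16  16  16  15  17  16  18  17  18  18  18  18
   18  18  18  17  14  12  12  11  10   7   0 102]]
```

```bash
cat > y.py <<'E'
from h import *
import sys
t2=np.load(sys.argv[1],allow_pickle=True).item(); lc=[float(v) for v in sys.argv[2:4]]; m=cv2.cvtColor(t2['pixels'],cv2.COLOR_RGB2GRAY)
def cen(u0,u1,v0,v1,bg):
    pts=[]
    for u in range(u0,u1):
        w=np.clip(bg-m[v0:v1,u].astype(float),0,None); pts.append((u,v0+(w*np.arange(v1-v0)).sum()/w.sum()))
    p=hp(onz(t2,pts,98)[:,:2]); l=np.polyfit(p[:,1],p[:,0],1)
    print('mean',p.mean(0).round(1),'slope deg',np.degrees(l[0]).round(2),'via centre',np.degrees((p[:,0].mean()-lc[0])/(p[:,1].mean()-lc[1])).round(2))
    return p.mean(0)
for bg in(60,90):
    a=cen(324,335,200,211,bg)
print(m[196:212,268:280]);b=cen(269,279,198,208,45)
d=b-a; print('handle to handle deg',np.degrees(d[0]/d[1]).round(2), 'mid',(a+b)/2)
E
python3 y.py t2.npy -10.8 -137.4
```

```text
mean [  -8.4 -234.9] slope deg -1.32 via centre -1.43
mean [  -8.5 -234.9] slope deg -1.97 via centre -1.37
[[113 112 113 114 113 117 130 134  96  79  94 108]
 [112 113 113 112 113 119 133 132  94  85 103 112]
 [109 109 109 109 109 118 136 128  94  90 108 110]
 [ 92  93  92  92  94 105 125 116  86  88 103 103]
 [ 63  62  63  61  61  72  86  80  61  64  73  75]
 [ 38  38  38  37  36  40  46  43  38  39  43  45]
 [ 33  33  32  33  32  33  33  32  31  32  33  38]
 [ 33  32  33  34  34  34  34  33  33  34  34  36]
 [ 39  40  42  41  39  35  34  34  34  37  36  40]
 [ 68  67  67  67  64  51  48  52  52  58  61  56]
 [ 97  97  98  97  91  79  80  82  81  91  94  86]
 [109 110 110 110 108 101 101  97  93 106 109 102]
 [112 113 113 112 112 110 108 100  97 109 113 107]
 [112 113 114 112 112 112 108  96  97 106 113 109]
 [113 112 112 112 112 110 104  90  96 104 112 110]
 [112 111 111 111 111 110 103  87  92 103 111 112]]
mean [-13.8 -52.1] slope deg -1.15 via centre -2.0
handle to handle deg -1.67 mid [ -11.12379276 -143.49282461]
```

Against the ring, the centring is within about 0.6 mm. The handles are about 1.6° off line (the -y handle leans toward +x). I'll regrip and turn the pot about its axis, then press its middle to keep it snug.

```bash
python3 -c "
from h import *
p=W(-7.8,-234.5); goto(p[0],p[1],75.5,86.4)"
```

```text
pos [ 449.4 -339.4  224.8] ydir -5.36 tilt [-1.e-04  1.e-04 -1.e+00] F [-1.   0.1 -0.5] gap 50.0 grasp 0.0 t 17.35
slide [14.23 -0.17 14.94] rotz -0.0307
```

>>> step_arm --steps '[{"slide": [4,0,0],"rotation": [0,0,0],"gripper": 5},{"slide": [8,-0.1,0],"rotation": [0,0,-0.015],"gripper": 5},{"slide": [12,-0.15,0],"rotation": [0,0,-0.03],"gripper": 5},{"slide": [14.2,-0.15,0],"rotation": [0,0,-0.03],"gripper": 5},{"slide": [14.2,-0.15,2],"rotation": [0,0,-0.03],"gripper": 5},{"slide": [14.2,-0.15,6],"rotation": [0,0,-0.03],"gripper": 5},{"slide": [14.2,-0.15,10],"rotation": [0,0,-0.03],"gripper": 5},{"slide": [14.2,-0.15,13],"rotation": [0,0,-0.03],"gripper": 5},{"slide": [14.2,-0.15,14.6],"rotation": [0,0,-0.03],"gripper": 5},{"slide": [14.2,-0.15,14.95],"rotation": [0,0,-0.03],"gripper": 5},{"slide": [14.2,-0.15,14.95],"rotation": [0,0,-0.03],"gripper": 5}]'

```text
clock: 18.45
position: [461.2, -195.2, 75.8]
ee_rot: [-2.287, -2.153, 0.0]
wrist_force: [-0.0, -1.0, 1.5]
finger_gap: 49.9
grasp_force: 0.0
```

```bash
python3 -c "
from h import *
p=W(-7.8,-234.5); goto(p[0],p[1],75.5,86.4)"
```

```text
pos [ 461.2 -195.2   75.8] ydir -3.46 tilt [-7.e-04  6.e-04 -1.e+00] F [-0.  -1.   1.5] gap 49.9 grasp 0.0 t 18.45
slide [-0.25 -0.    0.03] rotz 0.0025
```

Aligned. Close, then turn about the pot's axis.

>>> step_arm --steps '[{"slide": [-0.1,0,0],"rotation": [0,0,0.002],"gripper": 4},{"slide": [-0.1,0,0],"rotation": [0,0,0.002],"gripper": 3},{"slide": [-0.1,0,0],"rotation": [0,0,0.002],"gripper": 2.3},{"slide": [-0.1,0,0],"rotation": [0,0,0.002],"gripper": 1.8},{"slide": [-0.1,0,0],"rotation": [0,0,0.002],"gripper": 1.5},{"slide": [-0.1,0,0],"rotation": [0,0,0.002],"gripper": 1.5},{"slide": [-0.1,-0.07,0],"rotation": [0,0,0.01],"gripper": 1.5},{"slide": [-0.1,-0.15,0],"rotation": [0,0,0.018],"gripper": 1.5},{"slide": [-0.1,-0.22,0],"rotation": [0,0,0.026],"gripper": 1.5},{"slide": [-0.1,-0.29,0],"rotation": [0,0,0.034],"gripper": 1.5},{"slide": [-0.1,-0.33,0],"rotation": [0,0,0.038],"gripper": 1.5},{"slide": [-0.1,-0.33,0],"rotation": [0,0,0.038],"gripper": 1.5}]'

```text
clock: 19.65
position: [458.4, -196.9, 76.4]
ee_rot: [2.327, 2.109, 0.001]
wrist_force: [1.1, 1.2, 4.9]
finger_gap: 16.9
grasp_force: 58.8
```

>>> step_arm --steps '[{"slide": [0,0,0],"rotation": [0,0,0],"gripper": 2},{"slide": [0,0,0],"rotation": [0,0,0],"gripper": 3},{"slide": [0,0,0],"rotation": [0,0,0],"gripper": 4.5},{"slide": [0,0,0],"rotation": [0,0,0],"gripper": 5},{"slide": [0,0,-2],"rotation": [0,0,0],"gripper": 5},{"slide": [0,0,-5],"rotation": [0,0,0],"gripper": 5},{"slide": [0,0,-9],"rotation": [0,0,0],"gripper": 5},{"slide": [0,0,-13],"rotation": [0,0,0],"gripper": 4},{"slide": [-4,0,-15],"rotation": [0,0,0],"gripper": 3},{"slide": [-8,0,-15],"rotation": [0,0,0],"gripper": 2},{"slide": [-12,0,-15],"rotation": [0,0,0],"gripper": 1},{"slide": [-14,0,-15],"rotation": [0,0,0],"gripper": 0}]'

```text
clock: 20.85
position: [443.5, -338.6, 225.8]
ee_rot: [2.33, 2.106, -0.0]
wrist_force: [-0.2, 0.7, 0.3]
finger_gap: 0.2
grasp_force: 0.0
```

```bash
cat > l.py <<'E'
from m import *
f=grab('top');np.save('t2.npy',f,allow_pickle=True)
g=cv2.cvtColor(f['pixels'],cv2.COLOR_RGB2GRAY)
A=np.radians(np.r_[np.arange(-180,20,4),np.arange(160,180,4)])
print('lid now',rfit(radial(g,(300.5,203),13,22,A,f,117,-1,60)))
E
python3 l.py; python3 y.py t2.npy -10.8 -137.6|grep deg; python3 -c "
from h import *
p=W(-10.5-55-40,-138); goto(p[0],p[1],75,84.8)"
```

```text
lid now (array([ 466.72, -100.64,   58.3 ]), array([ -10.88, -137.39]), np.int64(50), np.float64(0.66))
mean [ -11.2 -235. ] slope deg -0.62 via centre 0.26
mean [ -11.2 -235. ] slope deg 0.25 via centre 0.26
mean [-11.4 -52. ] slope deg -1.25 via centre -0.41
handle to handle deg -0.05 mid [ -11.32291591 -143.47539464]
pos [ 443.4 -340.   225.4] ydir -5.81 tilt [ 1.e-04 -7.e-04 -1.e+00] F [-1.7 -0.5 -0.5] gap -0.1 grasp 0.0 t 20.9
slide [23.89 -9.57 15.03] rotz -0.0107
```

Yaw is now about 0° and the centre hasn't moved. Straight pushing from the near side would be inside the arm's minimum reach. To be sure it is snug, I'll regrip the handle and swing the pot's centre lightly against the stop by a small turn about the grip.

```bash
python3 -c "
from h import *
p=W(-10.8,-235); goto(p[0],p[1],75.5,84.8)"
```

```text
pos [ 443.4 -340.   225.4] ydir -5.81 tilt [ 1.e-04 -7.e-04 -1.e+00] F [-1.7 -0.5 -0.5] gap -0.1 grasp 0.0 t 20.9
slide [1.430e+01 1.000e-02 1.498e+01] rotz -0.0107
```

>>> step_arm --steps '[{"slide": [4,0,0],"rotation": [0,0,-0.01],"gripper": 5},{"slide": [8,0,0],"rotation": [0,0,-0.01],"gripper": 5},{"slide": [12,0,0],"rotation": [0,0,-0.01],"gripper": 5},{"slide": [14.2,0,0],"rotation": [0,0,-0.01],"gripper": 5},{"slide": [14.2,0,2],"rotation": [0,0,-0.01],"gripper": 5},{"slide": [14.2,0,6],"rotation": [0,0,-0.01],"gripper": 5},{"slide": [14.2,0,10],"rotation": [0,0,-0.01],"gripper": 5},{"slide": [14.2,0,13],"rotation": [0,0,-0.01],"gripper": 5},{"slide": [14.2,0,14.6],"rotation": [0,0,-0.01],"gripper": 5},{"slide": [14.2,0,14.95],"rotation": [0,0,-0.01],"gripper": 5},{"slide": [14.2,0,14.95],"rotation": [0,0,-0.01],"gripper": 5}]'

```text
clock: 22.0
position: [457.9, -194.2, 76.1]
ee_rot: [-2.317, -2.12, 0.0]
wrist_force: [-0.7, -0.3, 0.1]
finger_gap: 49.8
grasp_force: 0.0
```

```bash
python3 -c "
from h import *
p=W(-10.8,-235); goto(p[0],p[1],75.5,84.8)"
```

```text
pos [ 457.9 -194.2   76.1] ydir -5.09 tilt [-8.e-04  7.e-04 -1.e+00] F [-0.7 -0.3  0.1] gap 49.8 grasp 0.0 t 22.0
slide [-0.36  0.03  0.06] rotz 0.002
```

>>> step_arm --steps '[{"slide": [-0.2,0.03,0],"rotation": [0,0,0.002],"gripper": 4},{"slide": [-0.2,0.03,0],"rotation": [0,0,0.002],"gripper": 3},{"slide": [-0.2,0.03,0],"rotation": [0,0,0.002],"gripper": 2.3},{"slide": [-0.2,0.03,0],"rotation": [0,0,0.002],"gripper": 1.8},{"slide": [-0.2,0.03,0],"rotation": [0,0,0.002],"gripper": 1.5},{"slide": [-0.2,0.03,0],"rotation": [0,0,0.002],"gripper": 1.5},{"slide": [-0.2,0.03,0],"rotation": [0,0,0.002],"gripper": 1.5}]'

```text
clock: 22.7
position: [458.3, -196.9, 76.9]
ee_rot: [2.319, 2.118, 0.0]
wrist_force: [-1.6, -1.1, 7.5]
finger_gap: 16.7
grasp_force: 58.8
```

```bash
python3 -c "
from h import *
goto(0,0,0,84.8);print(get_obs()['wrist_torque'])"
```

```text
pos [ 458.3 -196.9   76.9] ydir -5.21 tilt [ 7.e-04 -4.e-04 -1.e+00] F [-1.6 -1.1  7.5] gap 16.7 grasp 58.8 t 22.7
slide [ 15.45 -47.43   7.65] rotz -0.0002
[ 0.03543051  0.23460863 -0.01198491]
```

>>> step_arm --steps '[{"slide": [0,0.01,0],"rotation": [0,0,0.004],"gripper": 1.5},{"slide": [0,0.02,0],"rotation": [0,0,0.008],"gripper": 1.5},{"slide": [0,0.03,0],"rotation": [0,0,0.012],"gripper": 1.5},{"slide": [0,0.04,0],"rotation": [0,0,0.016],"gripper": 1.5},{"slide": [0,0.05,0],"rotation": [0,0,0.02],"gripper": 1.5},{"slide": [0,0.05,0],"rotation": [0,0,0.02],"gripper": 1.5}]'

```text
clock: 23.3
position: [458.2, -196.9, 76.9]
ee_rot: [2.339, 2.097, -0.001]
wrist_force: [-4.7, 0.0, 9.4]
finger_gap: 17.0
grasp_force: 59.8
```

```bash
python3 -c "
from h import *
goto(0,0,0,84.8);print(get_obs()['wrist_torque'])"
```

```text
pos [ 458.2 -196.9   76.9] ydir -6.23 tilt [-6.e-04 -5.e-04 -1.e+00] F [-4.7  0.   9.4] gap 17.0 grasp 59.8 t 23.3
slide [ 14.6  -47.68   7.7 ] rotz -0.018
[-0.05708021  0.74359976  0.92071971]
```

>>> step_arm --steps '[{"slide": [0,0,0],"rotation": [0,0,0.02],"gripper": 2},{"slide": [0,0,0],"rotation": [0,0,0],"gripper": 3},{"slide": [0,0,0],"rotation": [0,0,0],"gripper": 4.5},{"slide": [0,0,0],"rotation": [0,0,0],"gripper": 5},{"slide": [0,0,-2],"rotation": [0,0,0],"gripper": 5},{"slide": [0,0,-5],"rotation": [0,0,0],"gripper": 5},{"slide": [0,0,-9],"rotation": [0,0,0],"gripper": 5},{"slide": [0,0,-13],"rotation": [0,0,0],"gripper": 5},{"slide": [-4,0,-15],"rotation": [0,0,0],"gripper": 5},{"slide": [-8,0,-15],"rotation": [0,0,0],"gripper": 5},{"slide": [-12,0,-15],"rotation": [0,0,0],"gripper": 5},{"slide": [-14,0,-15],"rotation": [0,0,0],"gripper": 5}]'

```text
clock: 24.5
position: [442.7, -338.4, 226.3]
ee_rot: [2.343, 2.092, 0.0]
wrist_force: [1.0, 0.9, -0.6]
finger_gap: 50.2
grasp_force: 0.0
```

```bash
python3 l.py; python3 y.py t2.npy -10.8 -137.6|grep deg
```

```text
lid now (array([ 466.78, -100.66,   58.24]), array([ -10.82, -137.41]), np.int64(49), np.float64(0.69))
mean [ -11.3 -235. ] slope deg -0.44 via centre 0.32
mean [ -11.3 -235. ] slope deg 0.2 via centre 0.31
mean [-11.2 -52. ] slope deg -0.33 via centre -0.29
handle to handle deg 0.03 mid [ -11.28065928 -143.47172407]
```

The pot didn't move under the extra press, so it is snug; the handles are in line and it is centred within about 0.6 mm. Handing in.

```bash
python3 -c "
from plant import *
print(close_job())"
```

```text
the job is handed in; nothing more can be done
None
```

The pot is under the bridge's far side in the orange ring, snug against the brass stop (within about 0.6 mm of centre, handles within about 0.5° of line by the top camera); the gripper has let go, and the job was handed in at about 24.5 s with no verdict returned.

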